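Slide the red-slice tray under the glass riser

ROBOT

A 7-joint arm with a two-finger parallel gripper is mounted at the origin on the work surface. World frame = base frame: x ahead of the robot, y to its left, z up, the work surface at z = 0. Lengths are in mm, angles in degrees, forces in N, time in s.
With the tool pointing down it reaches from about 425 to 875 mm from the base axis. Payload 9.9 kg.
Tool frame: the origin (TCP) lies midway between the tips of the shut fingers; the grasp point (between the pads) lies 19 mm behind it; z points along the fingers, y is the direction in which the jaws open and shut (so a half turn about z gives the same grasp; the last joint's range is limited). The gripper opens to 85 mm and grips with 20 to 120 N. Pads are 22 mm wide; open, the fingers measure 114 mm over their backs; the gripper's body (76 mm by 85 mm) begins 54 mm behind the grasp point. The pads swing forward as they close: fully open they stand 13 mm farther back than shut.
Start: joints at [66.646, 32.985, 1.427, 82.34, -0.859, 64.687, -3.237], TCP at [214.77, -639.924, 231.289] pointing down, gripper open.
Joint ranges: [-157.87, 157.87], [-19.46, 123.44], [-87.15, 90], [11.01, 140.99], [-62.26, 242.26], [9.8, 113.94], [-161.44, 161.44]. Speed limits (degrees/s): [127.2, 127.2, 172.46, 172.46, 180, 180, 180].

INTERFACE

Orientations are given as a 3x3 rotation matrix whose columns are the frame's x, y, z axes.
In Python, from rig import manip gives the robot as it stands. The module is installed in compiled form; this text tells all that it offers. Calls block until the motion is done:
- manip.move_to(position, orientation): joint-space move of the TCP to a pose.
- manip.move_linear(position, feed=150, orientation=None, force_limit=None): straight line of the TCP; orientation=None keeps the orientation; feed is the mean speed in mm/s. With force_limit (N) it stops when the force on the tool has changed by that much, and returns True; else False.
- manip.move_joints(angles): joint-space move.
- manip.gripper_to(opening, grasp_force=None): finger opening in mm; grasp_force is the grip in N (None keeps the last); returns when the fingers have stopped.
- manip.wait(seconds).
- manip.ik(position, orientation): joint angles nearest the present ones, or None.
- manip.observe(): the state.
- manip.camera(name): name is "scene" or "side" or "wrist"; returns the picture (420x560x3 uint8, blue, green, red); there is no depth.
- manip.calibration(name): a dict with "vertical_fov" (degrees; the focal length in pixels is half the picture's height over the tangent of half this angle, whatever the lens; pixels are square), "cx", "cy" (the principal point, pixels), "origin" and "rotation" of the camera in the world; the wrist camera has in their place "T_tool_cam" (4x4, takes a point from camera to tool coordinates, whose origin is the TCP and whose axes are the flange's). Camera axes: x right, y down, z forward; pixel columns grow to the right and rows downward; lengths in mm; the calibration is good to about 2 mm. A picture is of the moment at which its call begins: read the wrist's pose just before it. calibration takes no time and is no camera call.
A pose or a line that the arm cannot do raises manip.IKError and nothing moves.
- manip.close_job(): hands the job in, once; it reports no verdict.
The state is a dict: "time_s": time; "q": joint angles; "joint_vel": joint speeds; "tau": joint torques, N m; "position": TCP position; "ee_rot": TCP orientation; "contact_force": force on the tool from outside, world axes, zero at the start; "wrist_torque": the same for the moment, N m; "grip_width": finger opening in mm.
Only numpy, scipy, OpenCV 4.12 (cv2) and the standard library are available. Lean on these libraries where they do the work, as an engineer would, in place of code of your own. Each camera call takes 0.05 s, during which the arm holds its last target.

TASK

Take the tray of red sausage slices by its black grip and slide it along the counter, without lifting it, under the low glass shelf into the free bay, so that it sits centred and square on the green mat with only its handle sticking out in front, then let go. Do not touch the shelf stand with the tray or the gripper, and leave the other tray, parked in the next bay, where it is.

Things in the scene. Friction and masses are not known exactly. Their poses are not given: they have to be found in the camera images.
- tray: the tray to slide: white pan of overlapping rectangular red slices, loose, about 0.4 kg. Pan 105 (x) by 140 (y) by 28 mm high, 42 with slices. Origin: centre of the pan's underside, on the counter. y points forward, away from the handle. An 18 mm wide steel stem runs towards -y to an upright black grip block at y = -175 mm, also standing on the counter; 265 mm long in all.
- tray_grip (a point): the place to grip on the tray's upright black grip block: on its centre line, 42 mm above the counter, at x = 0, y = -175 mm in the tray's frame, same axes as the tray. The block is 16 mm thick (tray x, pinch across this from above), 40 mm long (tray y) and reaches from the counter to 62 mm high.
- mat: thin green mat flat on the counter under the glass shelf, 125 (x) by 150 mm (y), no step to climb, in the middle of the free bay (either bay by turns). Origin: its centre, on the counter. Its y axis points into the bay from the open front, square with the riser. The tray ends with its origin over this point and its y axis along this one.
- riser: fixed stand: clear glass shelf in aluminium rim, 370 (x) by 180 mm (y), underside 80 mm and top 94 mm above the counter; three stacks of slices on it near the back, to 140 mm. Origin: on the counter below its middle; y points from open front edge (y = -90) to back. 12 mm square legs at x = -175, 0, 175, y = -80, 80 mm; two bays centred at x = -87.5, 87.5, y = 0, each 163 mm wide.
- parked: the other tray, already parked in the other bay: a like white pan, 105 by 140 mm and 42 mm high with its round pink slices, but with no handle; loose, its origin (centre of its underside) at that bay's centre. To be left alone.

How it is judged (in metres and radians):
At the end, for the whole second after the job is handed in: The tray stands flat and at rest on the counter under the shelf, its centre within 18 mm of the mat's centre along both of the mat's axes, square with the mat within 10 degrees, its handle sticking out of the open front (x of tray in the frame of mat between -0.018 and 0.018 m and y of tray in the frame of mat between -0.018 and 0.018 m and y of tray_grip in the frame of mat below -0.14 m and angle between the y axis of tray and the y axis of mat, either way round below 0.175 rad and angle between tray's own z axis and vertical below 0.08 rad and height (world z) of tray below 0.008 m and linear speed of tray below 0.02 m/s); the robot touches nothing.
It fails at once if the tray touches the shelf stand (over 1 N) (contact force between tray and riser above 1 N).
It fails at once if the robot touches the shelf stand (over 1 N) (contact force between any of the arm, the fingers and riser above 1 N).
It fails at once if the tray is lifted off the counter by more than 25 mm (height (world z) of tray above 0.025 m).
It fails at once if the parked tray is moved by more than 15 mm (distance of parked from where it was at the start of the episode above 0.015 m).
It also fails if it takes over 35 s, if anything falls off the work surface, if the arm or the gripper's body presses on something with over 40 N, if the wrist force passes 120 N, or if a joint passes its speed limit or range.

## Working session

There is one attempt and no reset: what is moved stays moved. The work goes in short steps, each a Python script; the robot and the scene stay as the last script left them, time stands still between calls to the robot, and variables do not carry over. Pictures are saved under pics/ and viewed, and the job is handed in when it is done.

```bash
mkdir -p pics; python3 - <<'E'
from rig import manip
import cv2
for n in("scene","side","wrist"):
    cv2.imwrite(f"pics/{n}0.png",manip.camera(n)); print(n,manip.calibration(n))
o=manip.observe();print(o)
E
```

```text
scene {'vertical_fov': 51.98499265243663, 'cx': 274.123732084798, 'cy': 208.81259195615303, 'origin': array([1108.46002293,   -3.45373033,  750.46992977]), 'rotation': array([[-0.00689203,  0.79665873, -0.60439008],
       [ 0.99985785, -0.00381055, -0.01642442],
       [-0.01538772, -0.60441736, -0.79651922]])}
side {'vertical_fov': 52.927698214802014, 'cx': 274.63541919631655, 'cy': 212.4189339629272, 'origin': array([251.32521081, 604.11920124, 655.87566046]), 'rotation': array([[-0.88150877, -0.2931678 ,  0.37012827],
       [-0.47212997,  0.55718653, -0.68310794],
       [-0.00596523, -0.77691429, -0.62957811]])}
wrist {'vertical_fov': 71.34127139568955, 'cx': 276.8236406543589, 'cy': 207.89476859721796, 'T_tool_cam': array([[-6.99416924e-04, -9.50028797e-01, -3.12161490e-01,
         8.00166033e+01],
       [ 9.99999738e-01, -7.22378746e-04, -4.20811991e-05,
        -6.65539667e-01],
       [-1.85520475e-04, -3.12161438e-01,  9.50029053e-01,
        -1.42768407e+02],
       [ 0.00000000e+00,  0.00000000e+00,  0.00000000e+00,
         1.00000000e+00]])}
{'time_s': 0.15, 'q': array([66.64557747, 33.02146211,  1.4231004 , 82.37242935, -0.85961506,
       64.68774813, -3.23740611]), 'joint_vel': array([-0.07687336, -0.08306941, -0.0087418 , -0.06612895, -0.04436001,
       -0.01647976, -0.00641134]), 'tau': array([ 4.40992881e-03, -7.66263556e+01,  2.25354061e+00, -2.86184835e+01,
        1.56350085e-02,  9.75711155e-03,  2.13722467e-05]), 'position': array([ 214.687928  , -639.60435516,  230.66016844]), 'ee_rot': array([[ 9.48017469e-01,  3.18217982e-01, -4.41794769e-04],
       [ 3.18218284e-01, -9.48016761e-01,  1.15930567e-03],
       [-4.99169351e-05, -1.23962920e-03, -9.99999230e-01]]), 'contact_force': array([0.54405801, 0.55361259, 0.49923049]), 'wrist_torque': array([-0.0348002 , -0.00538703, -0.00788775]), 'grip_width': 85.1209803600306}
```

View pics/scene0.png

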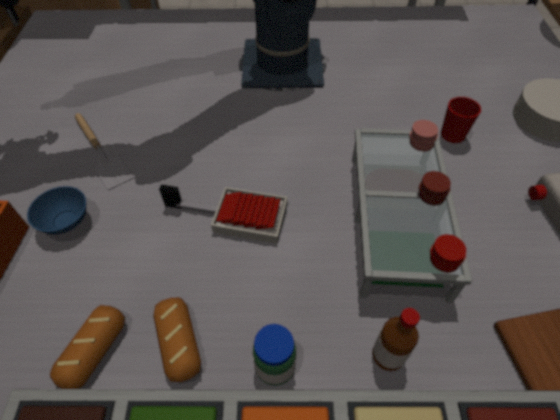

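View pics/side0.png

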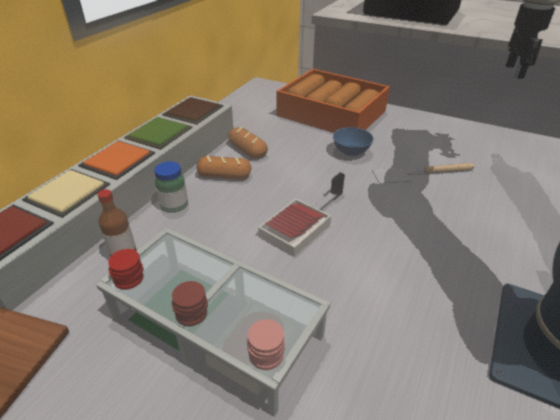

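View pics/wrist0.png

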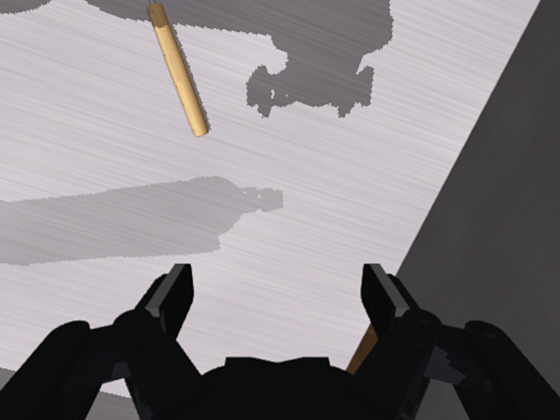

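The scene view shows the tray at about (250,213), its grip at (171,196) on the −y side, and the riser on the right with its open front facing the tray. The green mat is in the lower bay at about (410,255) and the pink tray is in the upper bay. I'll zoom in to pick out the features.

```bash
cat > h.py <<'E'
import numpy as np, cv2
from rig import manip
def ray(n,uv,cal=None):
    c=cal or manip.calibration(n); f=210/np.tan(np.radians(c["vertical_fov"]/2))
    if n=="wrist":
        o=manip.observe() if cal is None else cal["obs"]
        T=c["T_tool_cam"];R=o["ee_rot"];O=o["position"]+R@T[:3,3];Rc=R@T[:3,:3]
    else: O,Rc=c["origin"],c["rotation"]
    d=Rc@np.array([(uv[0]-c["cx"])/f,(uv[1]-c["cy"])/f,1.]);return O,d
def onz(n,uv,z,cal=None):
    O,d=ray(n,uv,cal); return O+d*(z-O[2])/d[2]
def tri(a,b):
    A=np.zeros((3,3));y=np.zeros(3)
    for n,uv in (a,b):
        O,d=ray(n,uv);d/=np.linalg.norm(d);P=np.eye(3)-np.outer(d,d);A+=P;y+=P@O
    return np.linalg.solve(A,y)
def proj(n,p):
    c=manip.calibration(n); f=210/np.tan(np.radians(c["vertical_fov"]/2))
    q=c["rotation"].T@(np.asarray(p,float)-c["origin"]);return np.array([c["cx"]+f*q[0]/q[2],c["cy"]+f*q[1]/q[2]])
def crop(img,x0,y0,x1,y1,s,name):
    im=cv2.resize(img[y0:y1,x0:x1],None,fx=s,fy=s,interpolation=cv2.INTER_CUBIC)
    im=np.clip(im*1.3,0,255).astype(np.uint8)
    for k in range(x0-x0%10+10,x1,10):
        cv2.line(im,((k-x0)*s,0),((k-x0)*s,6),(0,255,255),1)
        if k%20==0: cv2.putText(im,str(k),((k-x0)*s,18),0,.4,(0,0,255),1)
    for k in range(y0-y0%10+10,y1,10):
        cv2.line(im,(0,(k-y0)*s),(6,(k-y0)*s),(0,255,255),1)
        if k%20==0: cv2.putText(im,str(k),(8,(k-y0)*s+4),0,.4,(0,0,255),1)
    cv2.imwrite(name,im)
E
python3 - <<'E'
from h import *
s=cv2.imread("pics/scene0.png");d=cv2.imread("pics/side0.png")
crop(s,345,110,475,300,3,"pics/s_riser.png")
crop(s,150,175,300,245,5,"pics/s_tray.png")
crop(d,90,225,340,405,3,"pics/d_riser.png")
crop(d,250,165,360,255,6,"pics/d_tray.png")
E
```

```text
(no output)
```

View pics/s_riser.png

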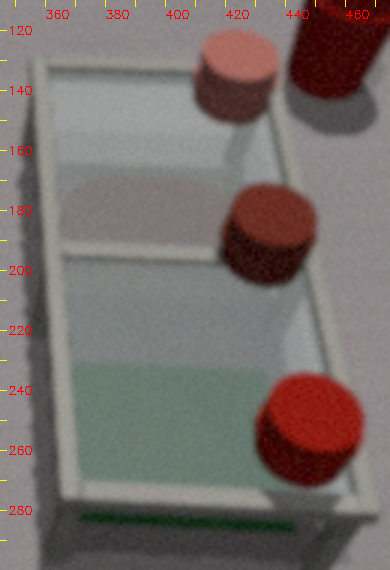

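View pics/s_tray.png

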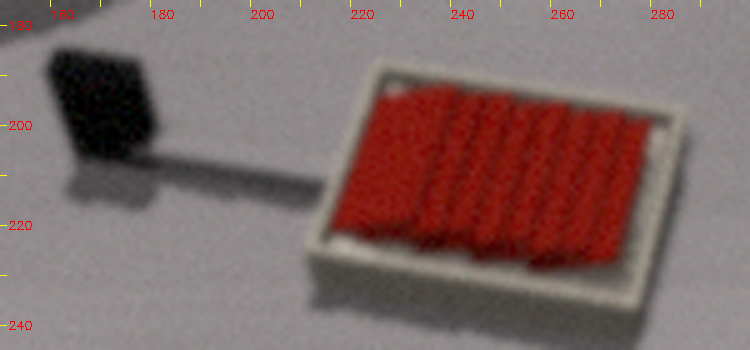

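View pics/d_riser.png

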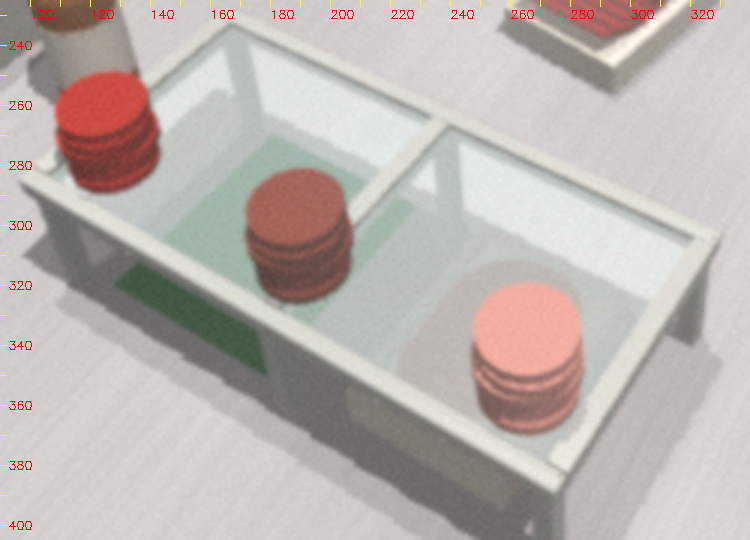

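View pics/d_tray.png

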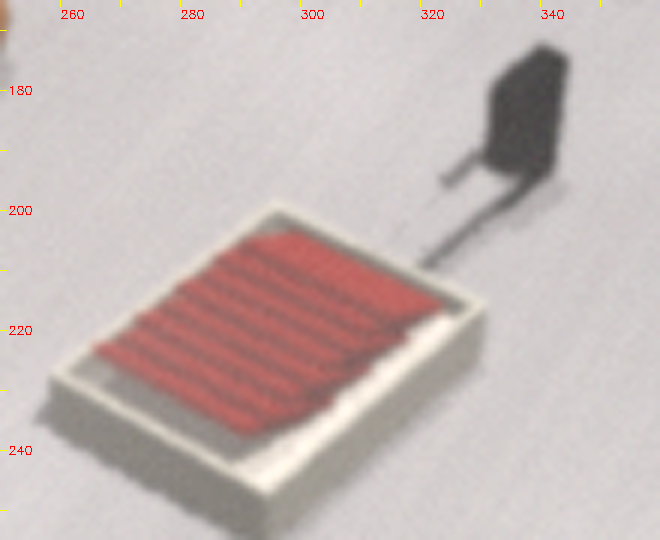

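```bash
python3 - <<'E'
from h import *
np.set_printoptions(precision=1,suppress=True)
S=lambda x,y,s,x0,y0:(x0+x/s-.5*0,y0+y/s)
r_s=[S(*p,3,345,110) for p in [(36,58),(63,498),(380,514),(285,70)]]   # front-near, front-far, back-far, back-near
r_d=[S(*p,3,90,225) for p in [(718,237),(232,22),(20,181),(562,488)]]
t_s=[S(*p,5,150,175) for p in [(380,66),(686,107),(637,302),(310,250)]] # rear-near,fwd-near,fwd-far,rear-far
t_d=[S(*p,6,250,165) for p in [(487,303),(265,492),(50,375),(278,203)]]
for nm,a,b,z in(("riser",r_s,r_d,94),("tray",t_s,t_d,28)):
    A=np.array([onz("scene",p,z) for p in a]);B=np.array([onz("side",p,z) for p in b])
    for i in range(4): print(nm,A[i],B[i],tri(("scene",a[i]),("side",b[i])))
    for M in(A,B): print(" sides",[round(np.linalg.norm(M[i]-M[i-1]),1) for i in range(4)],"centre",M.mean(0))
# mat through glass scene: corners
m=[S(*p,3,345,110) for p in [(75,363),(83,512),(297,528)]]
print("mat",[onz("scene",p,0) for p in m])
m=[S(*p,3,90,225) for p in [(275,133),(418,207),(115,283),(266,376)]]
print("matside",[onz("side",p,0) for p in m])
# black grip masks
for n in("scene","side"):
    im=cv2.imread(f"pics/{n}0.png");x0,y0,x1,y1=(150,178,186,212) if n=="scene" else (320,168,352,198)
    mk=(im.max(2)<60).astype(np.uint8);k=np.zeros_like(mk);k[y0:y1,x0:x1]=mk[y0:y1,x0:x1]
    print(n,cv2.moments(k,True)["m10"]/k.sum(),cv2.moments(k,True)["m01"]/k.sum(),k.sum())
    np.save(f"/tmp/{n}.npy",k)
c=[ (lambda k:(k.nonzero()[1].mean(),k.nonzero()[0].mean()))(np.load(f"/tmp/{n}.npy")) for n in("scene","side")]
print("grip",tri(("scene",c[0]),("side",c[1])), onz("scene",c[0],33),onz("side",c[1],33))
E
```

```text
riser [390.2 165.1  94. ] [386.5 165.8  94. ] [387.3 165.1  92.1]
riser [754.9 140.7  94. ] [742.  150.5  94. ] [750.  142.8  84.8]
riser [765.2 316.7  94. ] [761.5 318.   94. ] [763.8 317.3  91.8]
riser [404.7 344.6  94. ] [394.5 335.9  94. ] [398.2 341.   92.9]
 sides [np.float64(180.1), np.float64(365.5), np.float64(176.3), np.float64(361.5)] centre [578.7 241.8  94. ]
 sides [np.float64(170.3), np.float64(355.9), np.float64(168.7), np.float64(367.5)] centre [571.1 242.5  94. ]
tray [ 503.1 -124.2   28. ] [ 498.  -128.6   28. ] [ 499.3 -126.4   26.8]
tray [526.9   9.6  28. ] [527.7   7.2  28. ] [527.4   9.1  29.3]
tray [627.4 -11.3  28. ] [627.5 -12.1  28. ] [627.4 -11.5  28.3]
tray [ 601.4 -145.6   28. ] [ 598.3 -148.8   28. ] [ 599.2 -147.2   27.3]
 sides [np.float64(100.6), np.float64(135.8), np.float64(102.7), np.float64(136.8)] centre [564.7 -67.9  28. ]
 sides [np.float64(102.3), np.float64(139.1), np.float64(101.7), np.float64(139.8)] centre [562.9 -70.6  28. ]
mat [array([598.4, 182.5,   0. ]), array([714.4, 172.9,   0. ]), array([725.9, 307.4,   0. ])]
matside [array([720.9, 153.3,   0. ]), array([594.8, 162.5,   0. ]), array([729.9, 303.3,   0. ]), array([604.3, 311.5,   0. ])]
scene 171.03233256351038 197.26789838337183 433
side 338.4516129032258 182.03225806451613 31
grip [ 530.1 -242.6   37.8] [ 531.9 -239.6   33. ] [ 530.9 -257.4   33. ]
```

Both views agree. The tray is at about (563.5,−69.5), rotated −10.5°, and the grip at (531,−242). The mat is at about (662.5,233), rotated −3.8°, and measures 126×150 as specified. Next I'll check reachability, hover over the grip and take a wrist picture.

```bash
cat >> h.py <<'E'
def frame(a,flip=False):  # a = yaw (deg) of tray y axis clockwise from world +y; returns tool R
    a=np.radians(a);yt=np.array([np.sin(a),np.cos(a),0]);xt=np.array([np.cos(a),-np.sin(a),0])
    s=-1 if not flip else 1
    return np.column_stack([s*yt,s*xt,[0,0,-1]]),xt,yt
E
python3 - <<'E'
from h import *
np.set_printoptions(precision=1,suppress=True)
M=np.array([662.5,233,0])
for flip in(False,True):
    print("flip",flip)
    for a,c,z in((10.5,[563.5,-69.5,0],150),(10.5,[563.5,-69.5,0],23),(3.8,M-190*frame(3.8)[2],23),(3.8,M,23),(3.8,M,150)):
        R,xt,yt=frame(a,flip); p=np.array(c)-175*yt;p[2]=z
        print(p,manip.ik(p,R))
R,xt,yt=frame(10.5); p=np.array([563.5,-69.5,0])-175*yt;p[2]=150
if manip.ik(p,R) is not None:
    manip.move_to(p,R);o=manip.observe();print(o["time_s"],o["position"],o["q"])
    im=manip.camera("wrist");cv2.imwrite("pics/w1.png",im)
    np.savez("w1.npz",R=o["ee_rot"],p=o["position"])
E
```

```text
flip False
[ 531.6 -241.6  150. ] [   1.    33.2   29.9  103.2  -21.1   49.2 -149.7]
[ 531.6 -241.6   23. ] [   3.6   43.2   26.4  109.1  -31.9   35.1 -140.1]
[ 638.3 -131.2   23. ] [  -7.8   47.2   26.7   98.3  -29.6   41.7 -149.8]
[650.9  58.4  23. ] [ 27.4  64.  -74.3  96.   64.7  73.3 115. ]
[650.9  58.4 150. ] [ 27.6  52.9 -74.2  90.2  51.8  77.3 123.3]
flip True
[ 531.6 -241.6  150. ] [ 31.1  30.6 -17.3 102.1  11.5  49.1  -2. ]
[ 531.6 -241.6   23. ] [ 28.5  40.2 -13.6 108.1  16.   33.5  -5.9]
[ 638.3 -131.2   23. ] [ 18.9  44.7 -19.2  97.3  20.4  41.5 -14.3]
[650.9  58.4  23. ] [  1.9  44.7 -18.8  97.   20.   41.6 -30.7]
[650.9  58.4 150. ] [  5.3  36.7 -24.5  91.1  17.4  56.  -28.5]
2.3333 [ 531.4 -242.3  150.1] [   1.    33.2   29.9  103.2  -21.1   49.2 -149.6]
```

View pics/w1.png

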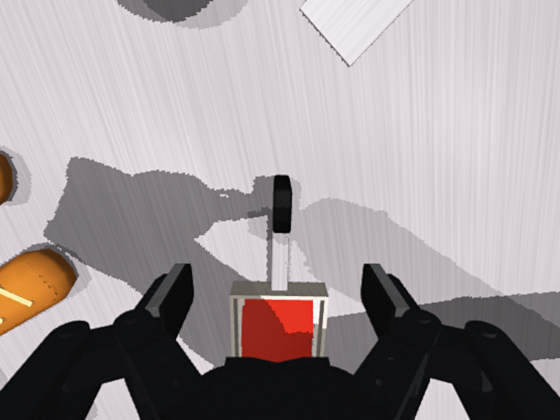

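The wrist view shows the grip block at about (282,175–232), with the stem and pan running straight down the image, so the yaw estimate holds. Next I'll measure the block's top face and the stem direction.

```bash
python3 - <<'E'
from h import *
np.set_printoptions(precision=1,suppress=True)
z=np.load("w1.npz");c=manip.calibration("wrist");c["obs"]=dict(ee_rot=z["R"],position=z["p"])
im=cv2.imread("pics/w1.png");crop(im,225,165,345,300,4,"pics/w1c.png")
f=lambda uv,h:onz("wrist",uv,h,c)
mk=(im.max(2)<70).astype(np.uint8);k=np.zeros_like(mk);k[170:240,260:300]=mk[170:240,260:300]
x,y,w,h=cv2.boundingRect(k);print(x,y,w,h)
print("top face", f((x,y),62),f((x+w,y),62),f((x,y+h),62),f((x+w,y+h),62))
# pan rear rim outer corners z=28
E
```

```text
272 175 20 58
top face [ 529.1 -273.9   62. ] [ 513.3 -271.    62. ] [ 538.6 -224.5   62. ] [ 521.8 -221.4   62. ]
```

View pics/w1c.png

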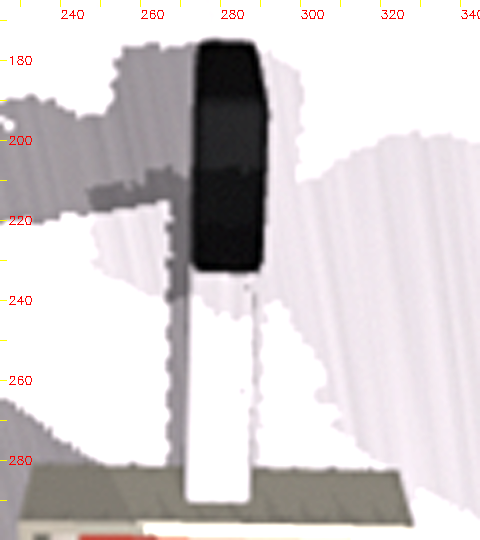

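```bash
python3 - <<'E'
from h import *
np.set_printoptions(precision=1,suppress=True)
z=np.load("w1.npz");c=manip.calibration("wrist");c["obs"]=dict(ee_rot=z["R"],position=z["p"])
f=lambda uv,h:onz("wrist",uv,h,c)
T=np.array([f(p,62) for p in[(273.5,189.3),(291.7,189.3),(273,232.5),(290.7,232.5)]]);print(T,T.mean(0))
d=T[2:].mean(0)-T[:2].mean(0);print("len",np.linalg.norm(d),np.degrees(np.arctan2(d[0],d[1])))
P=np.array([f((230,295),28),f((328,296),28)]);e=P[0]-P[1];print(P,P.mean(0),np.linalg.norm(e),np.degrees(np.arctan2(-e[1],e[0])))
g=T.mean(0);m=P.mean(0)-g;print("grip->rear edge",np.linalg.norm(m[:2]),np.degrees(np.arctan2(m[0],m[1])))
E
```

```text
[[ 530.1 -262.1   62. ]
 [ 515.6 -259.4   62. ]
 [ 537.6 -224.8   62. ]
 [ 522.8 -222.    62. ]] [ 526.5 -242.1   62. ]
len 38.073017636877964 11.167529779212494
[[ 598.9 -148.7   28. ]
 [ 497.2 -128.6   28. ]] [ 548.  -138.7   28. ] 103.64588431218857 11.205675721349236
grip->rear edge 105.64183697185634 11.750681130954499
```

Block size, rim width and grip-to-rim distance (105.6 against 105) all check out. I'll use grip (528,−242) and yaw 11°. The flipped wrist stays well inside the joint ranges, so I'll grasp with that.

```bash
python3 - <<'E'
from h import *
np.set_printoptions(precision=1,suppress=True)
R,xt,yt=frame(11,True)
manip.move_to([528,-242,150],R);manip.gripper_to(60)
print(manip.observe()["grip_width"])
print(manip.move_linear([528,-242,24],feed=120,force_limit=15))
manip.gripper_to(0,60)
o=manip.observe();print(o["time_s"],o["position"],o["grip_width"],o["contact_force"],o["wrist_torque"])
cv2.imwrite("pics/scene2.png",manip.camera("scene"));im=manip.camera("wrist");cv2.imwrite("pics/w2.png",im)
E
```

```text
60.06978157362615
False
6.5833 [ 528.4 -242.2   24.5] 15.236647360835466 [-0.2  0.1  5.5] [ 0.   0.2 -0.2]
```

View pics/scene2.png

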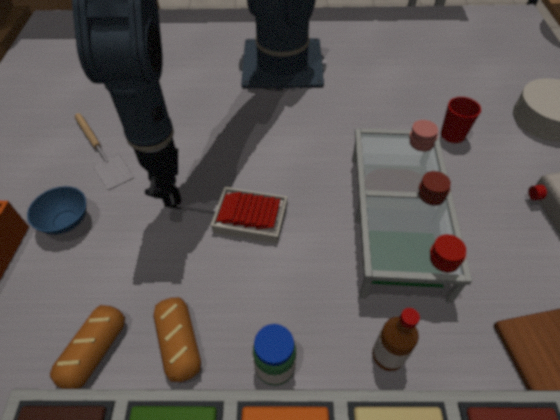

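View pics/w2.png

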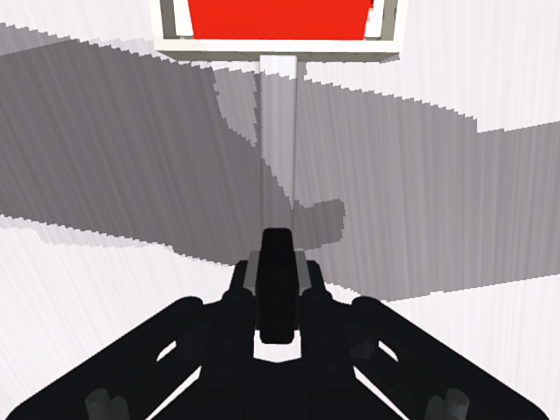

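The block is held between the pads (width 15.2). In the wrist view the pan's rear edge is at rows 40–52 and the stem runs straight up the image. I'll measure the pan's position in the hand, then slide to the pre-entry pose.

```bash
python3 - <<'E'
from h import *
np.set_printoptions(precision=1,suppress=True)
im=cv2.imread("pics/w2.png")
o=manip.observe();R0=o["ee_rot"]
for uv,h in(((154,40),28),((404,40),28),((156,50),28),((402,52),28)): print("rim",R0.T@(onz("wrist",uv,h)-o["position"]))
z=o["position"][2]
M=np.array([662.5,233,0]);R,xt,yt=frame(3.8,True)
p=M-195*yt-175*yt;p[2]=z
print(manip.move_linear(p,feed=60,orientation=R))
o=manip.observe();print(o["time_s"],o["position"],o["grip_width"],o["contact_force"],o["wrist_torque"],o["ee_rot"][:,0])
for n in("scene","side","wrist"): cv2.imwrite(f"pics/{n}3.png",manip.camera(n))
crop(cv2.imread("pics/side3.png"),80,165,340,365,3,"pics/d3c.png")
crop(cv2.imread("pics/scene3.png"),230,180,480,300,3,"pics/s3c.png")
E
```

```text
rim [109.4 -52.2  -3.6]
rim [109.4  53.2  -3.5]
rim [105.7 -51.9  -3.6]
rim [104.9  52.9  -3.5]
False
9.375 [ 637.7 -136.7   24.5] 15.51319281505018 [-2.9 -3.2  5.8] [-0.8  0.5  0.3] [ 0.1  1.  -0. ]
```

View pics/d3c.png

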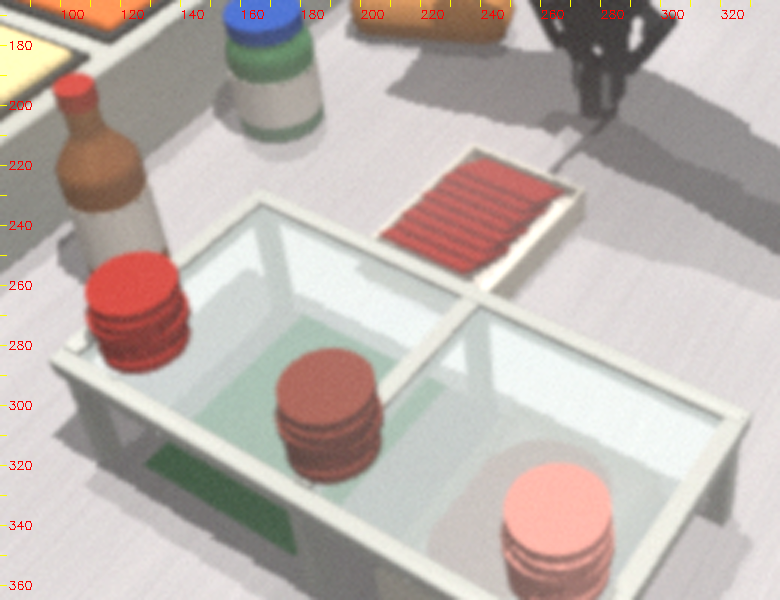

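View pics/s3c.png

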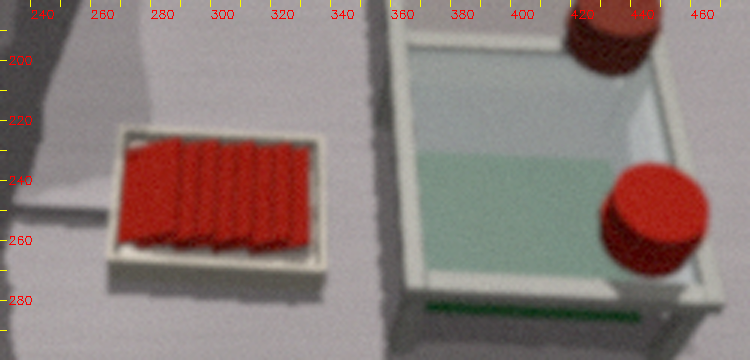

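View pics/wrist3.png

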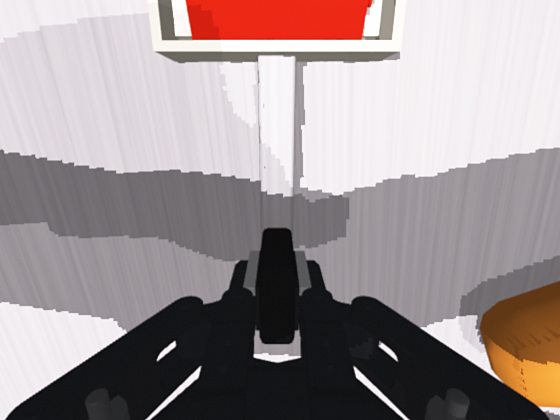

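```bash
python3 - <<'E'
from h import *
np.set_printoptions(precision=1,suppress=True)
A=np.array([onz("scene",(230+x/3,180+y/3),28) for x,y in[(120,127),(326,137),(325,270),(108,268)]]);print(A,A.mean(0))
B=[onz("side",(80+x/3,165+y/3),28) for x,y in[(585,193),(474,150)]];print(B)
o=manip.observe();print("tcp-pred",o["position"]+175*o["ee_rot"][:,0])
m=[(345+x/3,110+y/3) for x,y in[(83,521),(297,534)]];print("mat far edge scene",[onz("scene",p,0) for p in m])
for p in [(662.5-62.5*.998-75*.066,234.5+62.5*.066-75*.998,0),(662.5+62.5*.998-75*.066,234.5-62.5*.066-75*.998,0),(662.5+62.5*.998+75*.066,234.5-62.5*.066+75*.998,0)]: print(np.array(p),proj("side",p),proj("scene",p))
E
```

```text
[[595.1 -26.6  28. ]
 [604.  113.6  28. ]
 [706.5 104.4  28. ]
 [704.8 -32.8  28. ]] [652.6  39.7  28. ]
[array([591.2, -24.2,  28. ]), array([692. , -28.6,  28. ])]
tcp-pred [649.3  37.9  24.4]
mat far edge scene [array([720.8, 172.1,   0. ]), array([730.1, 306.4,   0. ])]
[595.2 163.8   0. ] [228.8 294.4] [360.9 229.8]
[719.9 155.5   0. ] [181.4 270.2] [364.  283.3]
[729.8 305.2   0. ] [127.6 320.1] [443.4 287.9]
```

The two views and the grasp-based prediction agree to 2–3 mm. The front clearance is fine, so I'll slide straight in.

```bash
python3 - <<'E'
from h import *
np.set_printoptions(precision=1,suppress=True)
z=24.3
M=np.array([662.5,234.5,0]);R,xt,yt=frame(3.8,True)
p=M-174.5*yt;p[2]=z
print(manip.move_linear(p,feed=60,orientation=R,force_limit=30))
o=manip.observe();print(o["time_s"],o["position"],o["position"]-p,o["grip_width"],o["contact_force"],o["wrist_torque"])
for n in("scene","side"): cv2.imwrite(f"pics/{n}4.png",manip.camera(n))
crop(cv2.imread("pics/side4.png"),80,205,340,385,3,"pics/d4c.png")
crop(cv2.imread("pics/scene4.png"),270,120,480,300,3,"pics/s4c.png")
E
```

```text
False
12.9583 [650.8  60.4  24.5] [-0.1  0.   0.2] 15.298119529834596 [-0.8 -6.2  6.3] [-1.1  0.  -0. ]
```

View pics/d4c.png

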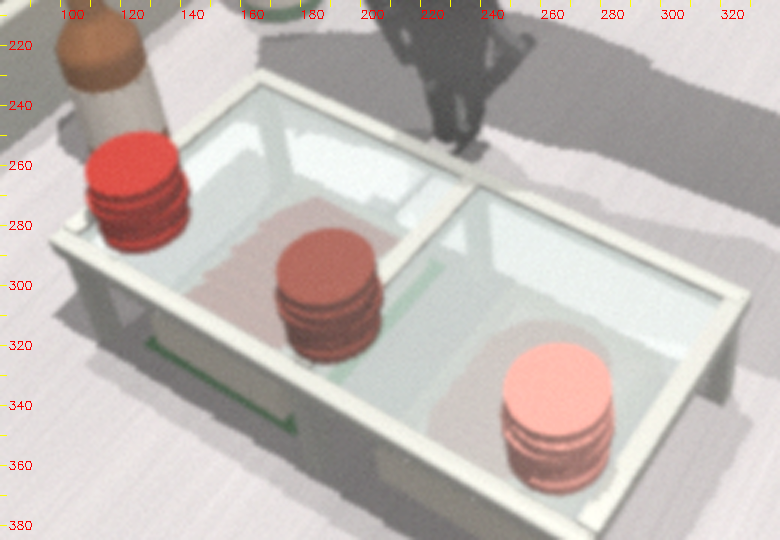

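View pics/s4c.png

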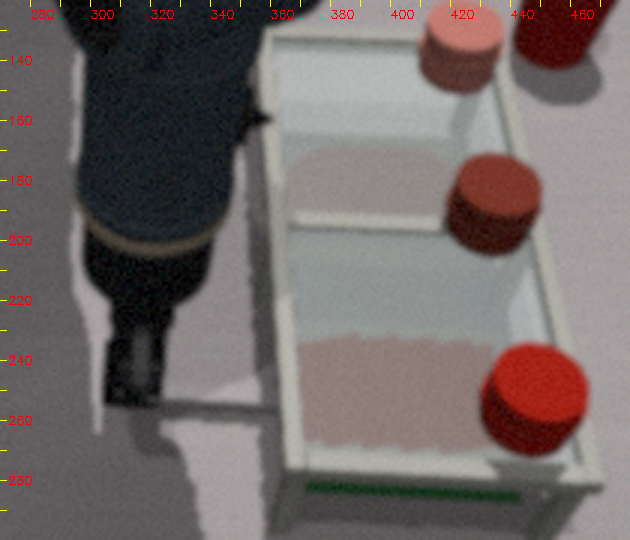

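```bash
python3 - <<'E'
from h import *
crop(cv2.imread("pics/side4.png"),110,295,240,375,6,"pics/d4d.png")
np.set_printoptions(precision=1,suppress=True)
M=np.array([662.5,234.5,0]);R,xt,yt=frame(3.8,True)
for nm,hx,hy in(("mat",62.5,75),("pan",52.5,70)):
    for s in(1,-1): q=M+s*hx*xt+hy*yt; print(nm,q,proj("side",q))
E
```

```text
mat [729.8 305.2   0. ] [127.6 320.1]
mat [605.1 313.5   0. ] [177.6 351. ]
pan [719.5 300.9   0. ] [133.4 320.5]
pan [614.8 307.8   0. ] [175.3 346.3]
```

View pics/d4d.png

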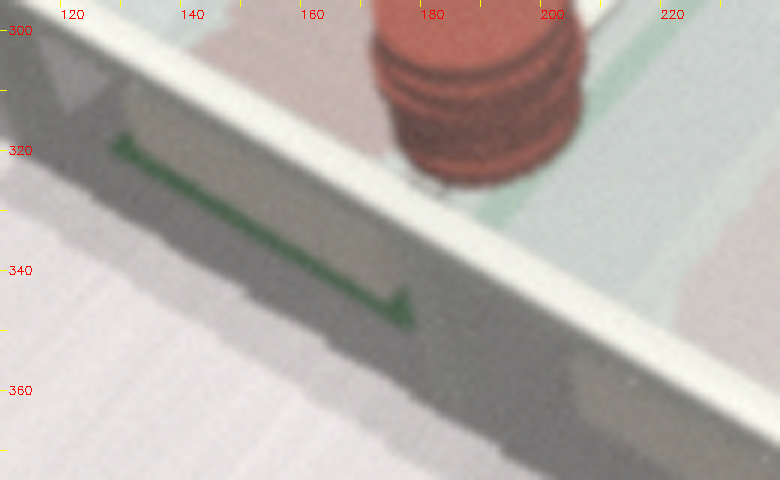

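A narrow, even green strip shows behind the pan and on both sides, so the tray is centred on the mat. I'll release it and lift straight up.

```bash
python3 - <<'E'
from h import *
np.set_printoptions(precision=1,suppress=True)
manip.gripper_to(60);p=manip.observe()["position"]
manip.move_linear([p[0],p[1],190],feed=120)
b=manip.observe()["position"];manip.move_linear([b[0],b[1]-120,220],feed=150)
o=manip.observe();print(o["time_s"],o["position"],o["contact_force"])
for n in("scene","side"): cv2.imwrite(f"pics/{n}5.png",manip.camera(n))
a=np.hstack([cv2.imread("pics/scene5.png")[100:300,250:490],cv2.imread("pics/side5.png")[205:405,80:340]])
cv2.imwrite("pics/f5.png",cv2.resize(a,None,fx=1.6,fy=1.6,interpolation=cv2.INTER_CUBIC))
crop(cv2.imread("pics/side5.png"),90,200,340,390,3,"pics/d5c.png")
E
```

```text
16.0583 [650.3 -57.9 219.8] [ 0.5 -0.9 -0.3]
```

View pics/f5.png

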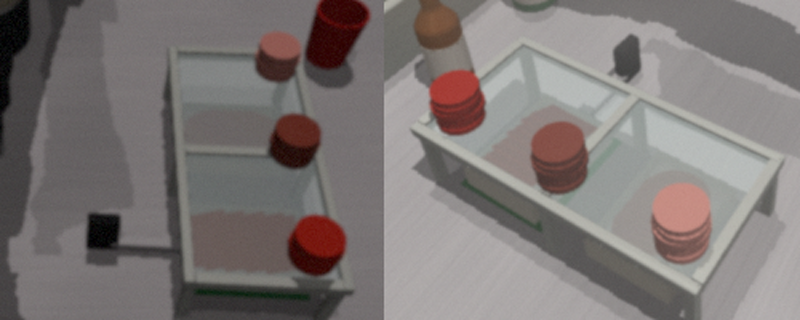

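View pics/d5c.png

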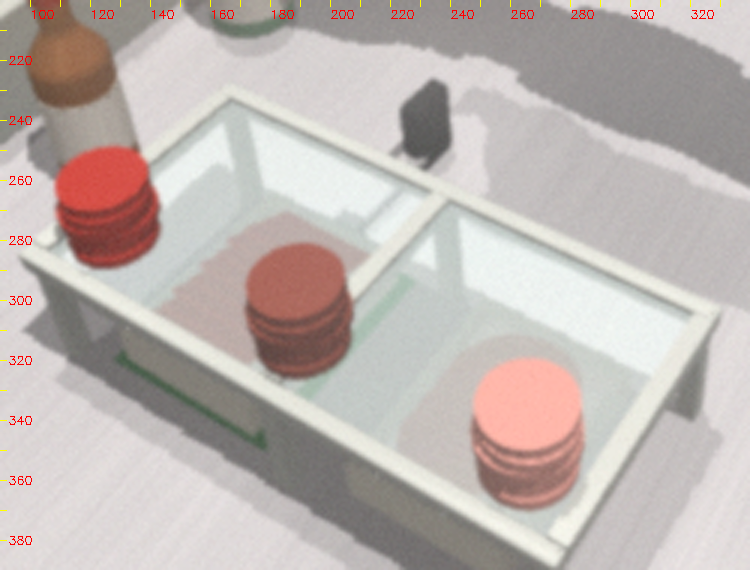

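The tray stayed put on release: the green strip behind it at (130–178, 319–348) is unchanged, only the handle sticks out, and the parked tray hasn't moved. Handing in.

```bash
python3 -c "
from rig import manip
manip.close_job()"
```

```text
the job is handed in; nothing more can be done
```

I gripped the tray by its black block and turned it about 7° as I slid it to the mouth of the free bay. I then slid it straight in under the shelf, let go, backed away and handed the job in. Motion ended at about 16 s of the 35 s allowed. The hand-in gives no verdict, so success isn't confirmed.

**Final position:** After release, an even, narrow strip of green mat showed behind the pan and on the sides I could see. I put the tray within about 5 mm of centre and 1–2° of square; that is a visual estimate. Only the handle sticks out in front, and the gripper was clear with about 1 N left on the force reading.

**Contact and other objects:** The force limit never tripped during the final slide, and the readings I took were all below 10 N. The parked tray looks unmoved in both views. I saw no sign of touching the stand.

**Disagreements:**
- My first tray yaw estimate was 10.5°, but the wrist camera gave about 11°, so I used 11°.
- The two cameras differed by up to about 8 mm on the riser's centre, mainly from one poorly picked rim corner, and by 1–4 mm on the mat. I read the mat's far edge again in the scene view, and the two cameras then agreed to about 1 mm. I also moved the mat centre 1.5 mm deeper, to (662.5, 234.5), before the final slide.

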